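# Hold the cover plate over the die block

### The arm

A 7-joint arm with a two-finger parallel gripper is mounted at the origin on the work surface. World frame = base frame: x ahead of the robot, y to its left, z up, the work surface at z = 0. Lengths are in m, angles in rad, forces in N, time in s.
With the tool pointing down it reaches from about 0.425 to 0.95 m from the base axis. Payload 16.7 kg.
Tool frame: the origin (TCP) lies at the very end of the fingers, on their centre line; the grasp point (between the pads) lies 19 mm behind it; z points along the fingers, y is the line along which they close (so a half turn about z gives the same grasp; the last joint's range is limited). The gripper opens to 94 mm and grips with 3 to 60 N. Pads are 16 mm wide; open, the fingers measure 119 mm over their backs; the gripper's body (75 mm by 177 mm) begins 78 mm behind the grasp point.
Start: joints at [1.063, 0.426, 0.074, 1.606, -0.034, 1.111, -0.067], TCP at [0.236, -0.632, 0.205] pointing down, gripper open.
Joint ranges: [-2.85, 2.85], [-0.5, 2.14], [-1.23, 1.37], [0.21, 2.46], [-1.02, 4.16], [0.16, 2.05], [-2.73, 2.73]. Speed limits (rad/s): [1.89, 1.89, 2.39, 2.39, 3.01, 3.01, 3.01].

### API

Orientations are given as [roll, pitch, yaw] about the fixed x, y, z axes, in that order (R = Rz(yaw) Ry(pitch) Rx(roll)).
In Python, from station import env gives the robot as it stands. The module is installed in compiled form; this text tells all that it offers.
- The arm moves only by the tool apply_moves, never from a script. Its argument "increments" is a list of rows, each a list of 3 entries, a list of its own where there are three numbers: the shift along the tool's x, y, z each as a share of 50 cm, from -1 to 1, then the turn, a rotation vector about the tool's x, y, z each as a share of 90 degrees, from -1 to 1, then the closure, from 0 (fully open) to 1 (shut). A call has 1 to 12 rows; each row is the pose to reach, as a shift and turn from the pose commanded when the call began, along the tool's axes at that moment; what a row does not reach only later rows make up. A row lasts 1/8 s, in which the tool goes at most 62.5 mm and 10.7 degrees, less where a joint would pass 70% of its speed; a pose out of reach is approached as far as the arm can. A call with a number of a shift or a turn outside -1 to 1 is refused whole. A call with a gripper value outside its range is refused whole. The fingers move at their own pace and stop on an object; "squeeze" is the grip in N (left out, the last holds). Time passes only in rows, so rows that repeat a pose let the fingers close. It gives the time, the measured TCP pose, the force, the opening and the grip force at its end, in the units of the state.
- env.sense(): the state, without advancing time (a new reading comes with each control period).
- env.grab_frame(name): name is "scene" or "top"; returns a dict with "pixels" (420x560x3 uint8, blue, green, red), "mtx" (3x3 intrinsics, pixels), "view" (4x4, takes a point from world to camera coordinates). Camera axes: x right, y up, looking along -z (the intrinsics and any distortion apply to the point x, -y, -z); pixel columns grow to the right and rows downward; lengths in m; the calibration is good to about 2 mm. A picture is of the moment at which its call begins. There is no depth.
- env.sign_off(): hands the job in; it is judged then, once.
Trained networks look in a picture, given as the dict that the camera call returned (one of the last four; its "shot" number tells which), for a name from the list of things; names that differ only in an ending like _2 or _b are one class to them, and where a whole thing is asked for, a point or a joint stands for the part that bears it (a point fixed in the world has none). Each returns a list of dicts, best first, with "score" (0 to 1); they miss things now and then, are a little off and sometimes report something else, mostly with a low value. They report only what shows in the picture. A call takes as long as a camera call. They do not tell look-alikes from the thing itself.
- env.trace(thing, picture): "mask" (420x560 bool, what is visible of it) and "rect" ([left, top, right, bottom] in pixels, round what is visible of it).
The state is a dict: "time": time; "joint_pos": joint angles; "joint_vel": joint speeds; "effort": joint torques, N m; "tool_pos": TCP position; "tcp_rot": TCP orientation; "wrist_force": force on the tool from outside, world axes, zero at the start; "ft_torque": the same for the moment, N m; "width": finger opening in m; "gripper_force": force on a finger pad.
Only numpy, scipy, OpenCV 4.12 (cv2) and the standard library are available. Lean on these libraries where they do the work, as an engineer would, in place of code of your own. Each camera call takes 0.05 s, during which the arm holds its last target. There are 200 camera calls.

### The job

Pick the aluminium cover plate off the foam pad by its grip rib, gripping gently because the plastic is brittle (about 10 N, never above 20 N, at each finger), and bring it over the steel die block without letting the plate touch the block. Hold it there level and still, hovering about 15 mm above the block's top face, turned so that each of its three holes is centred over its threaded hole (seen from straight above, every threaded hole shows whole), ready for the screws to be started. Finish while still holding the plate there, do not lower or release it, and leave the other things on the bench alone.

Things in the scene. Friction and masses are not known exactly. Their poses are not given: they have to be found in the camera images.
- plate: loose aluminium cover plate, 130 (x) x 84 (y) x 6 mm, 150 to 310 g, lying flat on the foam pad; origin at the centre of its underside, z up. Three plain round through-holes of 15 mm diameter at x, y = (+48, +28), (+48, -28) and (-52, 0) mm. On its top, centred, stands a brittle grey plastic grip rib, 60 mm long (along x), 12 mm wide (y), reaching from 6 to 38 mm above the underside
- block: fixed steel die block of the rivet-setting jig, 140 (x) x 94 (y) mm, top face 50 mm above the bench, on a foot 164 x 118 x 10 mm; origin on the bench under its centre, z up. Three threaded holes, 8 mm across at the mouth, in the same three-hole pattern as the plate; in the middle of the top a 30 mm round die pocket
- pad: fixed black foam pad on which the plate lies, 170 x 130 x 25 mm, hard enough not to sink; origin under its centre, on the bench, so its top is at 25 mm
- plate_hole0 (a point): centre of a plate hole on the plate's underside, the corner at +x, +y: (+48, +28) mm in the plate's frame; belongs over block_hole0
- block_hole0 (a point): centre of the mouth of a threaded hole, on the block's top face (50 mm above the bench), the corner at +x, +y: (+48, +28) mm in the block's frame
- plate_hole1 (a point): centre of a plate hole on the plate's underside, the corner at +x, -y: (+48, -28) mm in the plate's frame; belongs over block_hole1
- block_hole1 (a point): centre of the mouth of a threaded hole, on the block's top face (50 mm above the bench), the corner at +x, -y: (+48, -28) mm in the block's frame
- plate_hole2 (a point): centre of a plate hole on the plate's underside, the single hole, at -x: (-52, 0) mm in the plate's frame; belongs over block_hole2
- block_hole2 (a point): centre of the mouth of a threaded hole, on the block's top face (50 mm above the bench), the single hole, at -x: (-52, 0) mm in the block's frame
- jar: bystander: glass jar with a steel lid, 56 mm diameter, 75 mm high; origin under its centre, on the bench
- screwbox: bystander: black open box of screws and rivets, 90 x 70 x 32 mm; origin under its centre, on the bench
- anvil: bystander: dark steel disc anvil, 60 mm diameter, 28 mm high; origin under its centre, on the bench
- mallet: bystander: hammer lying on the bench along its x, handle to -x, far to the robot's left
Not all that is in view belongs to the job. Of the things that look like the pad, take the one that is farthest to the robot's left at the start. Leave any green look-alike of the plate alone.

How it is judged:
By the outcome, as a careful person would: the job done as asked, in the order asked, and still so for the second after the job is handed in, while the arm keeps its last pose, push and grip.
It also fails if it takes over 38 s, if anything falls off the work surface, if the arm or the gripper's body presses on something with over 40 N, if the wrist force passes 120 N, or if a joint passes its speed limit or range.

## Working session

There is one attempt and no reset: what is moved stays moved. The work goes in short steps, Python scripts to look and compute and a tool call to move; the robot and the scene stay as the last step left them, time stands still between calls to the robot, and variables do not carry over. Pictures are saved under pics/ and viewed, at most 10 in all, crops included, and the job is handed in when it is done.

Besides the shell and the picture viewer there is one more tool, called after "Emit:" as name([rows], argument=value, ...), one row to a line, values as JSON. apply_moves: Moves the arm, as the interface text tells. Shift numbers are shares of 50 cm and turn numbers shares of 90 degrees, none past 1 either way. Its arguments: {"type":"object","properties":{"increments":{"type":"array","items":{"type":"array"}},"squeeze":{"type":"number"}},"required":["increments"]}

```bash
mkdir -p pics; cat > h.py <<'E'
import numpy as np, cv2
from station import env
def P(f,p):
    p=np.atleast_2d(np.array(p,float)); V=f["view"]; K=f["mtx"]
    c=p@V[:3,:3].T+V[:3,3]; c=c*[1,-1,-1]; u=c@K.T; return u[:,:2]/u[:,2:]
def ray(f,uv,z):
    V=f["view"];K=f["mtx"];R=V[:3,:3];o=-R.T@V[:3,3]
    uv=np.atleast_2d(np.array(uv,float)); d=np.c_[uv,np.ones(len(uv))]@np.linalg.inv(K).T
    d=(d*[1,-1,-1])@R; s=(z-o[2])/d[:,2]; return o+d*s[:,None]
E
python3 - <<'E'
from h import *
s=env.sense(); print(s)
for n in("scene","top"):
    f=env.grab_frame(n); print(n,f.keys(),f["mtx"].tolist(),np.round(f["view"],3).tolist()); cv2.imwrite(f"pics/{n}0.png",f["pixels"])
    for t in("plate","block","pad"):
        for r in env.trace(t,f): print(t,round(r["score"],2),r["rect"],int(r["mask"].sum()))
E
```

```text
{'time': 0.0, 'joint_pos': array([ 1.06347285,  0.42670744,  0.07384542,  1.60658809, -0.03412518,
        1.11079022, -0.0670505 ]), 'joint_vel': array([ 2.34784492e-04, -8.70317824e-05,  2.69327831e-04,  1.15887464e-03,
        1.78873720e-05,  1.22325902e-03,  1.06197350e-03]), 'effort': array([-2.85332928e-03, -9.35822439e+01,  3.66465501e+00, -4.54180884e+01,
       -4.90524655e-02,  2.03778577e-02,  1.28355969e-04]), 'tool_pos': array([ 0.23624364, -0.63185439,  0.20480017]), 'tcp_rot': array([-3.14036027e+00,  6.45552777e-05,  3.57835720e-01]), 'wrist_force': array([-7.33575519e-02, -7.68086565e-02, -2.77469480e-05]), 'ft_torque': array([ 0.02052507, -0.01567813, -0.08036379]), 'gripper_force': 0.0, 'width': 0.09386352199083395}
scene dict_keys(['pixels', 'mtx', 'view', 'shot']) [[400.6062665944677, 0.0, 276.80610831850754], [0.0, 400.6062665944677, 210.5687762381122], [0.0, 0.0, 1.0]] [[0.088, 0.996, 0.014, -0.141], [-0.747, 0.057, 0.663, 0.369], [0.659, -0.069, 0.749, -1.632], [0.0, 0.0, 0.0, 1.0]]
plate 0.97 [338.3, 195.0, 378.2, 232.3] 843
plate 0.56 [287.0, 191.7, 321.6, 221.8] 844
block 0.65 [166.3, 200.2, 207.9, 256.6] 1845
pad 0.94 [282.3, 192.6, 322.7, 235.1] 919
pad 0.81 [140.8, 153.5, 185.5, 192.7] 1465
pad 0.57 [219.7, 164.7, 255.9, 205.0] 1487
top dict_keys(['pixels', 'mtx', 'view', 'shot']) [[395.9478452350489, 0.0, 282.0527691045067], [0.0, 395.9478452350489, 210.21338790471737], [0.0, 0.0, 1.0]] [[0.028, -1.0, 0.002, 0.088], [0.984, 0.028, 0.174, -0.546], [-0.174, -0.003, 0.985, -1.017], [0.0, 0.0, 0.0, 1.0]]
plate 0.82 [173.5, 188.9, 213.9, 242.1] 1340
plate 0.69 [239.4, 198.5, 269.9, 247.0] 1397
block 0.56 [364.0, 178.3, 418.5, 241.8] 2483
pad 0.74 [399.8, 267.9, 448.8, 338.9] 3289
pad 0.66 [302.1, 241.6, 355.9, 310.3] 3165
pad 0.62 [228.5, 188.2, 285.1, 252.2] 1394
```

View pics/scene0.png

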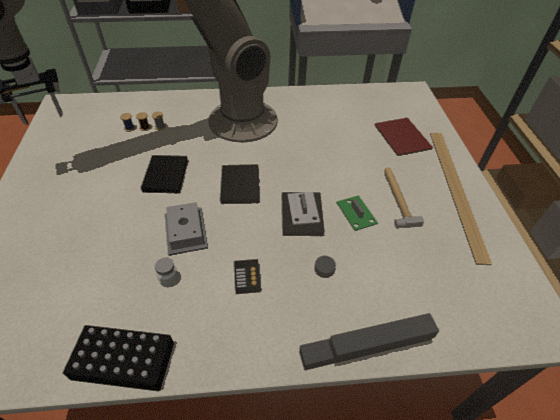

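View pics/top0.png

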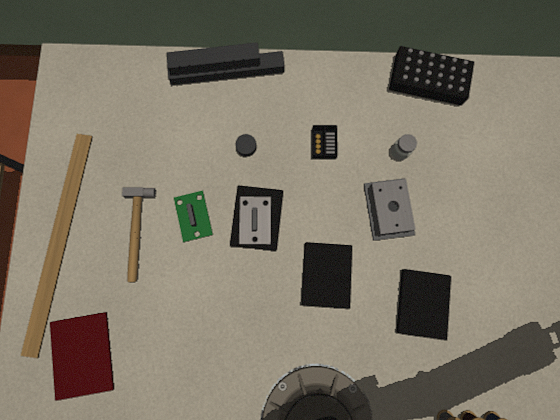

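Scene: the silver plate on a black pad is at (303,212), the green look-alike at (357,212), bare pads at (165,174) and (240,183), the block at (186,228). Top: plate (255,220), green one (193,216), block (390,208), bare pads (327,275) and (424,304). I choose the silver plate on the leftmost (+y) pad and check it in a close crop.

```bash
python3 - <<'E'
from h import *
a=cv2.imread("pics/top0.png");b=cv2.imread("pics/scene0.png")
c=lambda i,x,y:cv2.resize(i[y:y+74,x:x+74],None,fx=4,fy=4,interpolation=cv2.INTER_CUBIC)
cv2.imwrite("pics/crop0.png",np.vstack([np.hstack([c(a,220,182),c(a,355,172)]),np.hstack([c(b,266,175),c(b,150,190)])]))
f=env.grab_frame("top");g=env.grab_frame("scene")
for n,fr,z,rc in(("plate",f,.031,(239,198,270,247)),("block",f,.05,(364,178,419,242))):
    r=max((r for r in env.trace(n,fr) if abs(r["rect"][0]-rc[0])<12),key=lambda r:r["score"])
    m=r["mask"].astype(np.uint8);print(n,cv2.minAreaRect(cv2.findNonZero(m)))
    x=ray(fr,cv2.boxPoints(cv2.minAreaRect(cv2.findNonZero(m))),z);print(np.round(x,4).tolist(),x.mean(0))
E
```

```text
plate ((255.0, 220.5), (32.0, 47.0), 0.0)
[[0.4502, 0.217, 0.031], [0.5793, 0.2231, 0.031], [0.5818, 0.1352, 0.031], [0.4527, 0.1309, 0.031]] [0.51598681 0.17656088 0.031     ]
block ((389.75677490234375, 209.04054260253906), (59.51243209838867, 43.894527435302734), 80.53767395019531)
[[0.623, -0.1145, 0.05], [0.6466, -0.2326, 0.05], [0.4864, -0.2544, 0.05], [0.4639, -0.1392, 0.05]] [ 0.55497427 -0.1851646   0.05      ]
```

View pics/crop0.png

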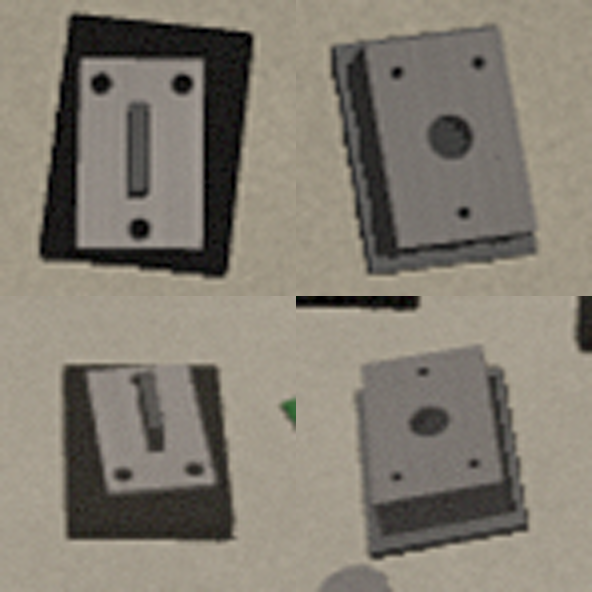

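The top crop confirms the choice. Plate holes are at about (245,203), (265.5,203), (255,239) and block holes at about (380,190), (400,188), (397,225), and on both parts the hole pair faces +x. Next: sub-pixel hole centroids and a pose fit.

```bash
cat >> h.py <<'E'
from scipy.optimize import least_squares
H=np.array([[48,28],[48,-28],[-52,0]])/1e3
def cen(f,uv,r,invert=True):
    g=f["pixels"].astype(float).mean(2); p=np.array(uv,float)
    S=8
    for _ in range(6):
        n=int(2*(r+1.5)*S); pt=cv2.getRectSubPix(cv2.resize(g.astype(np.float32),None,fx=1,fy=1),(int(2*r+5),int(2*r+5)),tuple(p))
        k=pt.shape[0]; yy,xx=np.mgrid[:k,:k]-(k-1)/2
        d=np.hypot(xx,yy); bg=np.median(pt[d>r]); w=np.clip(bg-pt-0.15*(bg-pt.min()),0,None)*(d<=r+.5)
        p=p+[(w*xx).sum()/w.sum(),(w*yy).sum()/w.sum()]
    return p
def fit(obs,z,x0):
    # obs list of (frame, 3 uv)
    def pts(q):
        c,s=np.cos(q[2]),np.sin(q[2]); return np.c_[H@np.array([[c,s],[-s,c]])+q[:2],np.full(3,z)]
    r=least_squares(lambda q:np.concatenate([(P(f,pts(q))-uv).ravel() for f,uv in obs]),x0)
    return r.x,r.fun.round(2)
E
python3 - <<'E'
from h import *
g={"plate":{"top":[(245,203),(265.5,203),(255,239)],"scene":[(314.5,218.5),(297,219.5),None]},
"block":{"top":[(380,190),(400,188),(397,225)],"scene":[(194.5,232),(175,235),(181.5,209)]}}
fs=[(n,env.grab_frame(n)) for n in("top","scene") for _ in range(4)]
for t,z,rr,x0 in(("plate",.030,3.2,[.52,.177,0]),("block",.05,2.2,[.555,-.18,-.15])):
    O={}
    for n in("top","scene"):
        if t=="plate" and n=="scene": continue
        uv=np.mean([[cen(f,u,rr) for u in g[t][n]] for m,f in fs if m==n],0); F=[f for m,f in fs if m==n][0]
        O[n]=(F,uv); print(t,n,uv.round(2).tolist(),fit([O[n]],z,x0))
    if len(O)>1: print(t,"both",fit(list(O.values()),z,x0))
F=[f for m,f in fs if m=="scene"][0]
uv=[np.mean([cen(f,u,3) for m,f in fs if m=="scene"],0) for u in [(314.5,218.5),(297,219.5)]]
print("plate scene",uv,ray(F,uv,.030))
print(ray([f for m,f in fs if m=="top"][0],[(245,203),(265.5,203),(255,239)],.03))
E
```

```text
plate top [[244.79, 202.41], [265.11, 202.49], [254.42, 238.76]] (array([0.51752253, 0.17752479, 0.02569913]), array([-0.05, -0.01,  0.05, -0.03, -0.01,  0.03]))
block top [[379.77, 189.65], [400.14, 187.25], [396.5, 224.69]] (array([ 0.56329807, -0.1942954 ,  0.15472198]), array([ 0.02,  0.05,  0.01, -0.08, -0.03,  0.03]))
block scene [[194.05, 231.44], [174.7, 234.72], [181.35, 208.5]] (array([ 0.56609453, -0.19371005,  0.15535144]), array([-0.07, -0.05,  0.04,  0.13,  0.03, -0.08]))
block both (array([ 0.56420504, -0.19414598,  0.15498843]), array([-0.05, -0.27, -0.05, -0.41, -0.09, -0.31, -0.19, -0.54, -0.07,
       -0.37, -0.06, -0.53]))
plate scene [array([314.17325619, 217.89884364]), array([296.36949006, 219.2414982 ])] [[0.56776312 0.20764549 0.03      ]
 [0.5689548  0.15157031 0.03      ]]
[[0.5631481  0.20596153 0.03      ]
 [0.56475756 0.14977825 0.03      ]
 [0.46503202 0.17458196 0.03      ]]
```

Emit:
apply_moves([
  [[0.8,-0.517,0],[0,0,0.211],0],
  [[0.8,-0.517,0],[0,0,0.211],0],
  [[0.8,-0.517,0],[0,0,0.211],0],
  [[0.8,-0.517,0],[0,0,0.211],0],
  [[0.8,-0.517,0],[0,0,0.211],0],
  [[0.8,-0.517,0],[0,0,0.211],0],
  [[0.8,-0.517,0],[0,0,0.211],0],
  [[0.8,-0.517,0],[0,0,0.211],0],
  [[0.8,-0.517,0],[0,0,0.211],0],
  [[0.8,-0.517,0],[0,0,0.211],0],
  [[0.8,-0.517,0],[0,0,0.211],0],
  [[0.8,-0.517,0],[0,0,0.211],0],
], squeeze=10)

```text
time: 2.5
tool_pos: [0.52, -0.251, 0.2055]
tcp_rot: [3.141, 0.0, 0.025]
wrist_force: [0.1, 1.0, 0.8]
width: 0.0941
gripper_force: 0.0
```

Emit:
apply_moves([
  [[0.019,-0.858,0.17],[0,0,0],0],
  [[0.019,-0.858,0.17],[0,0,0],0],
  [[0.019,-0.858,0.17],[0,0,0],0],
  [[0.019,-0.858,0.17],[0,0,0],0],
  [[0.019,-0.858,0.17],[0,0,0],0],
  [[0.019,-0.858,0.17],[0,0,0],0],
  [[0.019,-0.858,0.17],[0,0,0],0],
  [[0.019,-0.858,0.17],[0,0,0],0],
  [[0.019,-0.858,0.17],[0,0,0],0],
  [[0.019,-0.858,0.17],[0,0,0],0],
  [[0.019,-0.858,0.17],[0,0,0],0],
])

```text
time: 3.88
tool_pos: [0.5192, 0.1778, 0.1208]
tcp_rot: [3.141, -0.001, 0.024]
wrist_force: [-1.2, 0.7, 0.6]
width: 0.094
gripper_force: 0.0
```

```bash
python3 - <<'E'
from h import *
s=env.sense();print(s["tool_pos"],s["tcp_rot"],s["joint_vel"].round(3))
f=env.grab_frame("top");g=env.grab_frame("scene")
c=lambda i,x,y:cv2.resize(i[y:y+100,x:x+100],None,fx=4,fy=4,interpolation=cv2.INTER_CUBIC)
cv2.imwrite("pics/pre.png",np.hstack([c(f["pixels"],205,170),c(g["pixels"],250,140)]))
E
```

```text
[0.51915511 0.17780778 0.12082691] [ 3.14146227e+00 -5.59321841e-04  2.42719349e-02] [-0.003  0.002 -0.004 -0.001 -0.    -0.001  0.   ]
```

View pics/pre.png

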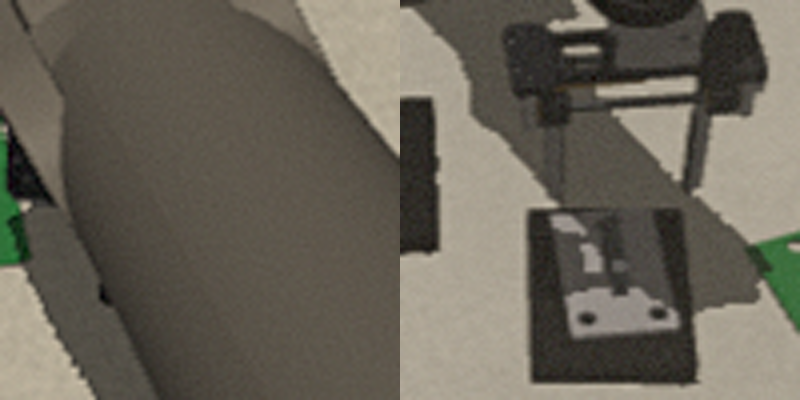

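The gripper straddles the rib (scene crop: fingers at about (555,180) and (692,180), rib at (615,260)), with the top view hidden by the arm. Going down.

Emit:
apply_moves([
  [[0,0,0.06],[0,0,0],0],
  [[0,0,0.11],[0,0,0],0],
  [[0,0,0.15],[0,0,0],0],
  [[0,0,0.17],[0,0,0],0],
  [[0,0,0.17],[0,0,0],0],
  [[0,0,0.17],[0,0,0],0],
], squeeze=10)

```text
time: 4.72
tool_pos: [0.5192, 0.1792, 0.0363]
tcp_rot: [-3.141, -0.001, 0.026]
wrist_force: [-0.2, -0.1, 0.9]
width: 0.0936
gripper_force: 0.0
```

Emit:
apply_moves([
  [[0,0,0],[0,0,0],0.5],
  [[0,0,0],[0,0,0],0.7],
  [[0,0,0],[0,0,0],0.78],
  [[0,0,0],[0,0,0],0.82],
  [[0,0,0],[0,0,0],0.86],
  [[0,0,0],[0,0,0],0.9],
  [[0,0,0],[0,0,0],0.95],
  [[0,0,0],[0,0,0],1],
  [[0,0,0],[0,0,0],1],
  [[0,0,0],[0,0,0],1],
  [[0,0,0],[0,0,0],1],
  [[0,0,0],[0,0,0],1],
], squeeze=10)

```text
time: 6.22
tool_pos: [0.5187, 0.179, 0.0355]
tcp_rot: [3.142, 0.0, 0.026]
wrist_force: [-0.6, -0.8, -0.4]
width: 0.0123
gripper_force: 10.0
```

Emit:
apply_moves([
  [[0,0,-0.02],[0,0,0],1],
  [[0,0,-0.06],[0,0,0],1],
  [[0,0,-0.1],[0,0,0],1],
  [[0,0,-0.14],[0,0,0],1],
  [[0,0,-0.18],[0,0,0],1],
  [[0,0,-0.22],[0,0,0],1],
  [[0,0,-0.24],[0,0,0],1],
  [[0,0,-0.24],[0,0,0],1],
  [[0,0,-0.24],[0,0,0],1],
])

```text
time: 7.35
tool_pos: [0.5184, 0.1789, 0.1549]
tcp_rot: [3.141, 0.001, 0.026]
wrist_force: [0.4, -0.2, -2.1]
width: 0.0121
gripper_force: 10.0
```

```bash
python3 - <<'E'
from h import *
s=env.sense();print(s["tool_pos"],s["tcp_rot"],s["wrist_force"],s["ft_torque"],s["width"],s["gripper_force"])
g=env.grab_frame("scene")
cv2.imwrite("pics/lift.png",cv2.resize(g["pixels"][120:240,220:380],None,fx=5,fy=5,interpolation=cv2.INTER_CUBIC))
# predicted plate hole positions for check
c,q=s["tool_pos"],s["tcp_rot"][2]
R=np.array([[np.cos(q),np.sin(q)],[-np.sin(q),np.cos(q)]])
print((P(g,np.c_[H@R+c[:2],np.full(3,c[2]-.011+.005)])).round(1))
E
```

```text
[0.51837973 0.17894634 0.15489153] [3.14139040e+00 8.00784780e-04 2.63485639e-02] [ 0.4090006  -0.20718107 -2.11253007] [-0.03561441  0.00020167 -0.00021471] 0.012129528555549598 9.999877363443375
[[317.7 190.7]
 [298.6 192.1]
 [302.7 168.1]]
```

View pics/lift.png

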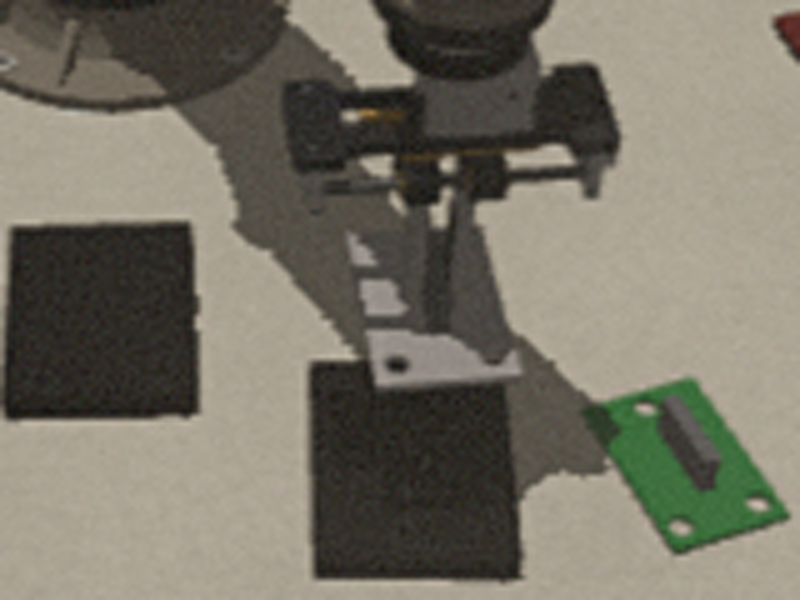

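The plate is held level above the pad: its front holes show at about (299,193) and (319,191), within about 1 px of the prediction. Moving it over the block at safe height.

Emit:
apply_moves([
  [[0.003,0.03,0],[0,0,-0.003],1],
  [[0.009,0.09,0],[0,0,-0.01],1],
  [[0.016,0.16,0],[0,0,-0.018],1],
  [[0.023,0.24,0],[0,0,-0.026],1],
  [[0.032,0.33,0],[0,0,-0.036],1],
  [[0.041,0.42,0],[0,0,-0.046],1],
  [[0.05,0.51,0],[0,0,-0.056],1],
  [[0.057,0.59,0],[0,0,-0.065],1],
  [[0.064,0.66,0],[0,0,-0.073],1],
  [[0.069,0.71,0],[0,0,-0.078],1],
  [[0.072,0.74,0],[0,0,-0.081],1],
  [[0.073,0.748,0],[0,0,-0.082],1],
])

```text
time: 8.9
tool_pos: [0.5647, -0.1947, 0.1552]
tcp_rot: [-3.141, 0.0, 0.154]
wrist_force: [-0.0, 0.9, -2.2]
width: 0.0118
gripper_force: 10.0
```

Emit:
apply_moves([
  [[0,0,0.01],[0,0,0],1],
  [[0,0,0.03],[0,0,0],1],
  [[0,0,0.05],[0,0,0],1],
  [[0,0,0.07],[0,0,0],1],
  [[0,0,0.09],[0,0,0],1],
  [[0,0,0.1],[0,0,0],1],
  [[0,0,0.1],[0,0,0],1],
  [[0,0,0.1],[0,0,0],1],
])

```text
time: 9.9
tool_pos: [0.5653, -0.1939, 0.1058]
tcp_rot: [3.141, -0.0, 0.155]
wrist_force: [-0.3, -0.4, -1.4]
width: 0.012
gripper_force: 10.0
```

```bash
cat > chk.py <<'E'
from h import *
import sys
s=env.sense();print(s["time"],s["tool_pos"],s["tcp_rot"],s["wrist_force"],s["ft_torque"],s["width"],s["gripper_force"],s["joint_vel"].round(3))
g=env.grab_frame("scene");f=env.grab_frame("top")
c=lambda im,x,y:cv2.resize(im[y:y+80,x:x+80],None,fx=5,fy=5,interpolation=cv2.INTER_CUBIC)
cv2.imwrite(sys.argv[1],np.hstack([c(g["pixels"],145,180),c(f["pixels"],350,165)]))
p,q=s["tool_pos"],s["tcp_rot"][2]
R=np.array([[np.cos(q),np.sin(q)],[-np.sin(q),np.cos(q)]])
C=np.array([[65,42],[65,-42],[-65,-42],[-65,42]])/1e3
for n,z,A in(("topface holes",.0165,H),("top corners",.0165,C),("bottom corners",.0105,C)):
    z=p[2]-.0105+(.006 if z>.011 else 0); X=np.c_[A@R+p[:2],np.full(len(A),z)]
    print(n,P(g,X).round(1).tolist(),P(f,X).round(1).tolist())
E
python3 chk.py pics/hov1.png
```

```text
9.9 [ 0.56526593 -0.1939165   0.10579354] [ 3.14148664e+00 -4.45282963e-04  1.54981886e-01] [-0.32941035 -0.43720487 -1.38606844] [ 0.01371706 -0.02335511 -0.03663211] 0.01196521106906389 9.999810755252838 [-0.    -0.004  0.001  0.    -0.     0.001 -0.   ]
topface holes [[191.4, 220.0], [171.5, 223.4], [178.5, 196.8]] [[384.5, 184.5], [405.8, 181.8], [402.1, 221.2]]
top corners [[197.0, 223.6], [166.8, 228.9], [164.0, 196.1], [192.1, 191.5]] [[378.0, 178.8], [410.0, 174.8], [419.3, 224.1], [386.7, 228.3]]
bottom corners [[197.3, 224.9], [167.2, 230.2], [164.4, 197.5], [192.4, 192.9]] [[377.5, 179.4], [409.2, 175.4], [418.5, 224.4], [386.1, 228.6]]
```

View pics/hov1.png

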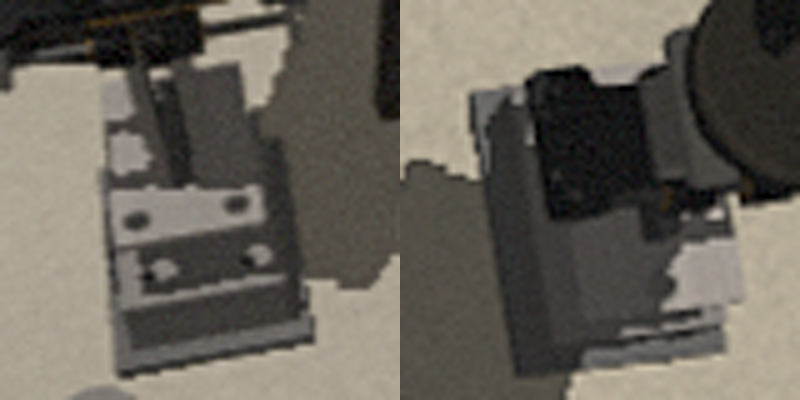

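The plate shows in the scene crop with front holes at about (172.0,223.4) and (192.2,220.2), close to predicted, the block still below it. Lowering to hover height, then measuring precisely.

Emit:
apply_moves([
  [[0,0,0.01],[0,0,0],1],
  [[0,0,0.025],[0,0,0],1],
  [[0,0,0.04],[0,0,0],1],
  [[0,0,0.052],[0,0,0],1],
  [[0,0,0.06],[0,0,0],1],
  [[0,0,0.06],[0,0,0],1],
  [[0,0,0.06],[0,0,0],1],
])

```text
time: 10.88
tool_pos: [0.5652, -0.1939, 0.0757]
tcp_rot: [3.142, -0.0, 0.155]
wrist_force: [0.3, 0.1, -2.2]
width: 0.0121
gripper_force: 10.0
```

```bash
python3 chk.py pics/hov2.png; python3 - <<'E'
from h import *
s=env.sense();p,q=s["tool_pos"],s["tcp_rot"][2]
R=np.array([[np.cos(q),np.sin(q)],[-np.sin(q),np.cos(q)]])
z=p[2]-.0105+.0055
fs=[env.grab_frame("scene") for _ in range(5)]
u0=P(fs[0],np.c_[H@R+p[:2],np.full(3,z)])[:2]
L=[[cen(f,u,2.6) for u in u0] for f in fs]; uv=np.mean(L,0);print(uv,np.std(L,0))
X=ray(fs[0],uv,z);d=X[0]-X[1];yaw=np.arctan2(-d[0],d[1])
m=X.mean(0)[:2]-.048*np.array([np.cos(yaw),np.sin(yaw)])
print(X,np.linalg.norm(d),"yaw",yaw,"centre",m,"target .5661 -.1937 .155")
E
```

```text
10.875 [ 0.5651693  -0.19386143  0.07565644] [ 3.14155065e+00 -2.03004000e-04  1.55072348e-01] [ 0.25602023  0.08925056 -2.15578183] [ 0.00236719 -0.01730303 -0.01309627] 0.012068847746053372 9.99983623623848 [-0.001 -0.003 -0.001 -0.001 -0.002 -0.001  0.001]
topface holes [[192.9, 226.6], [173.4, 230.1], [180.2, 203.6]] [[381.6, 187.2], [402.3, 184.6], [398.6, 222.9]]
top corners [[198.4, 230.2], [168.9, 235.5], [166.0, 202.9], [193.6, 198.3]] [[375.3, 181.7], [406.3, 177.8], [415.3, 225.8], [383.6, 229.8]]
bottom corners [[198.7, 231.5], [169.3, 236.8], [166.4, 204.2], [193.8, 199.6]] [[374.8, 182.2], [405.7, 178.4], [414.6, 226.1], [383.0, 230.1]]
[[193.23227583 225.9559399 ]
 [173.86448185 230.39637227]] [[0.04120948 0.05981823]
 [0.02784013 0.02225083]]
[[ 0.60547994 -0.15805948  0.07072634]
 [ 0.6178573  -0.21281504  0.07072634]] 0.05613706515398503 yaw 0.2223113305420137 centre [ 0.56484988 -0.19602052] target .5661 -.1937 .155
```

View pics/hov2.png

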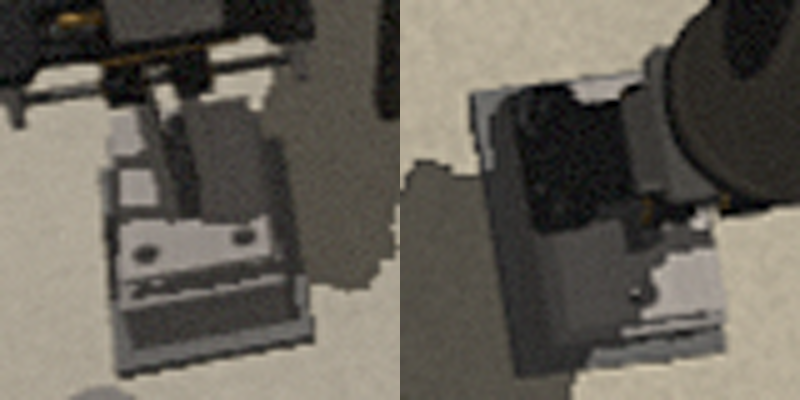

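```bash
cat > ov.py <<'E'
from h import *
import sys
s=env.sense();z=s["tool_pos"][2]-.0105+.006
B={"scene":(.56609,-.19371,.15535),"top":(.5633,-.1943,.15472)}
out=[]
for n,(x,y) in(("scene",(160,205)),("top",(375,205))):
    im=np.mean([env.grab_frame(n)["pixels"].astype(float) for _ in range(4)],0); f=env.grab_frame(n)
    k=10; im=np.clip(im*1.7,0,255).astype(np.uint8); I=cv2.resize(im[y:y+40,x:x+40],None,fx=k,fy=k,interpolation=cv2.INTER_CUBIC)
    a,b,q=B[n];R=np.array([[np.cos(q),np.sin(q)],[-np.sin(q),np.cos(q)]])
    t=np.linspace(0,2*np.pi,40)
    cv=[np.c_[h[0]+.0075*np.cos(t),h[1]+.0075*np.sin(t)] for h in H]+[np.array([[65,42],[65,-42],[-65,-42],[-65,42],[65,42]])/1e3]
    for c in cv:
        for zz,col in((z,(0,0,255)),(z-.006,(0,200,0))):
            u=P(f,np.c_[c@R+[a,b],np.full(len(c),zz)]); u=((u-[x,y]+.5)*k-.5).astype(np.int32)
            cv2.polylines(I,[u.reshape(-1,1,2)],False,col,1)
    out.append(I)
cv2.imwrite(sys.argv[1],np.hstack(out))
E
python3 ov.py pics/ov1.png
```

```text
(no output)
```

View pics/ov1.png

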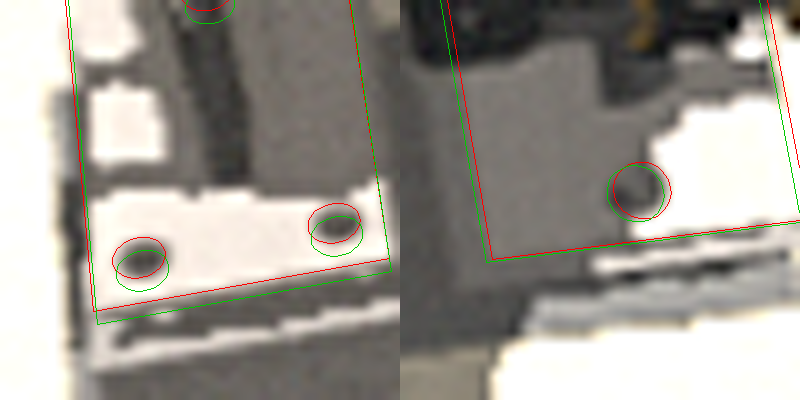

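The overlay shows the target outlines (red) lying on the observed holes: in scene about 0.3 px (0.8 mm) towards +y, and in top the single hole agrees. One small trim, then settle.

Emit:
apply_moves([
  [[-0.0005,0.0014,0],[0,0,0],1],
  [[-0.0005,0.0014,0],[0,0,0],1],
  [[-0.0005,0.0014,0],[0,0,0],1],
  [[-0.0005,0.0014,0],[0,0,0],1],
  [[-0.0005,0.0014,0],[0,0,0],1],
  [[-0.0005,0.0014,0],[0,0,0],1],
  [[-0.0005,0.0014,0],[0,0,0],1],
  [[-0.0005,0.0014,0],[0,0,0],1],
])

```text
time: 12.72
tool_pos: [0.5649, -0.1945, 0.0755]
tcp_rot: [-3.142, -0.0, 0.155]
wrist_force: [-0.0, 0.1, -0.5]
width: 0.0121
gripper_force: 10.0
```

```bash
python3 ov.py pics/ov2.png; python3 chk.py pics/fin.png | head -1
```

```text
13.225 [ 0.56490447 -0.19454492  0.07549654] [-3.14152740e+00  6.57856336e-06  1.55103401e-01] [ 0.23241561  0.61940685 -1.12073243] [-0.00142041  0.00338773  0.0214722 ] 0.011803367752395304 9.999845623970032 [ 0.001 -0.     0.001  0.001 -0.001  0.002 -0.001]
```

View pics/ov2.png

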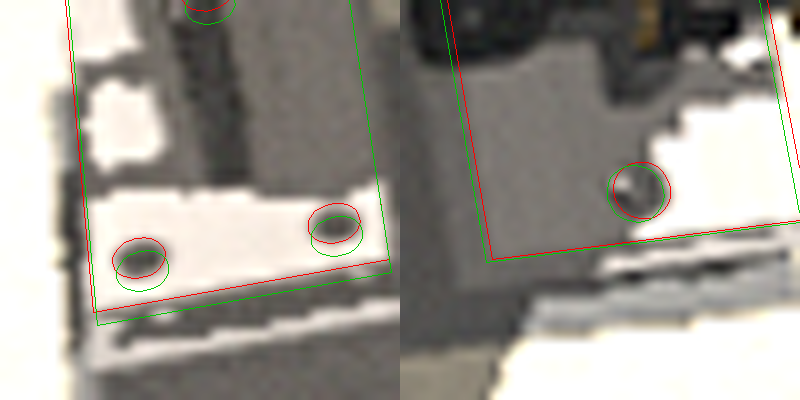

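The holes now sit inside the target outlines in both views. The hold is still and the grip is 10 N, so I am handing in.

```bash
python3 -c "
from station import env
print(env.sign_off())"
```

```text
the job is handed in; nothing more can be done
None
```

The job is handed in at about 13 s: the plate is held still and level about 15 mm above the block at 10 N, with its three holes over the threaded holes to within about 1 mm by the camera overlay.

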